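# Switch the drill's speed knob to OFF through its push-in gate and close the guard flap

## Robot

A 6-joint arm with a two-finger parallel gripper is mounted at the origin on a cart in front of the work surface, level with it; the furniture and walls round the work are solid. World frame = base frame: x ahead of the robot, y to its left, z up, the work surface at z = 0. Lengths are in m, angles in rad, forces in N, time in s.
With the tool pointing down it reaches from about 0.4 to 0.825 m from the base axis. Payload 7 kg.
Tool frame: the origin (TCP) lies at the centre of the arm's flange, where the gripper is bolted on; the fingertips stand 173 mm ahead of it and the grasp point (between the pads) lies 155 mm ahead of it; z points along the fingers, y is the line along which they close (so a half turn about z gives the same grasp; the last joint's range is limited). The gripper opens to 85 mm and grips with 20 to 120 N. Pads are 22 mm wide; open, the fingers measure 114 mm over their backs; the gripper's body (76 mm by 85 mm) begins 54 mm behind the grasp point. The pads swing forward as they close: fully open they stand 13 mm farther back than shut.
Start: joints at [1.497, 0.359, 0.012, 0, -1.224, -0.288], TCP at [0.239, 0.631, 0.405] pointing down, gripper open.
Joint ranges: [-3.07, 3.07], [-1.43, 2.12], [-1.02, 1.25], [-3.03, 1.67], [-3.05, -0], [-3.03, 3.03]. Speed limits (rad/s): [2.39, 2.39, 3.01, 3.14, 3.14, 3.14].

## Interface

Orientations are given as a 3x3 rotation matrix whose columns are the frame's x, y, z axes.
In Python, from bench import r, move_gripper, kinematics, cams gives the robot as it stands. The module is installed in compiled form; this text tells all that it offers. Calls block until the motion is done:
- r.movep(position, orientation): joint-space move of the TCP to a pose.
- r.move_linear(position, rate=0.15, rot=None, max_force=None): straight line of the TCP; rot=None keeps the orientation; rate is the mean speed in m/s. With max_force (N) it stops when the force on the tool has changed by that much, and returns True; else False.
- r.move_joints(angles): joint-space move.
- move_gripper(opening, grip_force=None): finger opening in m; grip_force is the grip in N (None keeps the last); returns when the fingers have stopped.
- r.pause(seconds).
- kinematics.ik(position, orientation): joint angles nearest the present ones, or None.
- cams.grab_frame(name): name is "scene" or "top"; returns (picture, depth): 480x640x3 uint8, red, green, blue; 480x640 float32, m along the optical axis (not along the pixel's ray), 0 where there is no reading.
- cams.camera_model(name): a dict with "fx", "fy", "cx", "cy" (pixels), "k1" (the pictures are not rectified: a ray, as slopes to the right and down, at radius r is drawn at 1 + k1 r^2 times it, then the intrinsics apply), "R" (3x3) and "t" (3): a world point X has camera coordinates R X + t. Camera axes: x right, y down, z forward; pixel columns grow to the right and rows downward; lengths in m; the calibration is good to about 2 mm. A picture is of the moment at which its call begins. camera_model takes no time and is no camera call.
A pose or a line that the arm cannot do raises r.IKError and nothing moves.
- r.close_job(): hands the job in; it is judged then, once.
Readings, each from a call of its own:
- r.current_clock(): time.
- r.current_q(): joint angles.
- r.current_qvel(): joint speeds.
- r.current_tau(): joint torques, N m.
- r.current_eef_pos(): TCP position.
- r.current_orientation(): TCP orientation.
- r.current_wrist_force(): force on the tool from outside, world axes, zero at the start.
- r.current_wrist_torque(): the same for the moment, N m.
- r.current_gripper_width(): finger opening in m.
- r.current_grip_force(): force on a finger pad.
Only numpy, scipy, OpenCV 4.12 (cv2) and the standard library are available. Lean on these libraries where they do the work, as an engineer would, in place of code of your own. Each camera call takes 0.05 s, during which the arm holds its last target. There are 200 camera calls.

## Task

Make the drill safe for cleaning: on the control box, push the speed knob down, turn it anticlockwise to the round OFF dot while it is held down, and let it spring right back up there. Then swing the hinged guard flap over the knob until it is fully closed, leaving the small things round the box where they lie.

Things in the scene. Friction and masses are not known exactly. Their poses are not given: they have to be found in the camera images.
- control_box: Grey box with aluminium top panel, 160 x 104 x 60 mm, fixed. Origin on the table under the knob's axis; box from x = -65 to +95 mm, y = -52 to +52; panel at z = 60. x points from the knob to the flap's hinge, z up. Black marks on the panel round the knob: a round dot (OFF) at 45 degrees from +x towards +y; five ticks of growing length (speeds) from 0 to 40 degrees from +x towards -y.
- knob_grip (a point): On the black knob's vertical axis at mid-height of its grip, 26 mm above the panel while up. The grip is a fluted cylinder 38 mm across, 22 mm high (top 11 mm above this point, aluminium disc on it); below it a round skirt 60 mm across, its upper face 11 mm below this point. The point's x points along the knob's mark (black line on the disc, white line on the skirt), z up; it turns and sinks with the knob.
- knob_turn (a joint): Knob angle, rad: 0 at OFF (end stop, knob's mark at the round dot), growing clockwise seen from above to 1.5 (end stop). Starts at 0.85 to 1.4. With the knob up it turns freely from about 0.58 to 1.5, and in OFF from 0 to 0.05; a gate blocks it between. Pushed down 6 mm or more it passes the gate. Friction about 0.02 N m; it stays where left.
- knob_press (a joint): How far the knob is pushed down, m: 0 fully up, 0.008 fully down (firm stop). Spring: about 3 N to begin, 7 N at 6 mm, 8.5 N at the stop. Let go over OFF it springs up by itself; let go over the gate it is held down or slides to either side of it.
- flap (a joint): Angle of the guard flap, rad: 0 closed, 2.4 leaning fully back; it starts open at 2.0 to 2.35. Stiff hinge: stays where it is left, needs about 1 to 2 N at its free edge, and must be pushed all the way down to 0.
- flap_hinge (a point): Middle of the flap's hinge axis, 75 mm behind the knob's axis (+x of the box) and 44 mm above the panel; the hinge axis runs along the box's y. The two hinge posts stand within 32 mm to either side of it.
- flap_edge (a point): Middle of the bend at the flap's free edge, 118 mm from the hinge axis. Steel sheet 116 x 66 x 3 mm, outer face 5.5 mm above the hinge axis when closed, with a 42 mm lip bent down at this edge: closed, it is a small roof over the knob. Open, it leans back from the knob, lip at the top pointing up and towards the knob's side.
- glue_bottle: Bystander: small white bottle with a blue cap, 36 mm across, 84 mm high, standing beside the box on its +y side. Origin at the centre of its underside.
- chuck_key: Bystander: black T-shaped chuck key, 78 x 60 x 18 mm, lying beside the box on its -y side. Origin at the middle of its underside.
- brass_bush: Bystander: flanged brass drill bush, 26 mm across, 22 mm high, standing beside the box on its +y side. Origin at the centre of its underside.

How it is judged:
By the outcome, as a careful person would: the job done as asked, in the order asked, and still so for the second after the job is handed in, with the robot touching nothing.
It also fails if it takes over 46 s, if anything falls off the work surface, if the arm or the gripper's body presses on something with over 40 N, if the wrist force passes 120 N, or if a joint passes its speed limit or range.

## Working session

There is one attempt and no reset: what is moved stays moved. The work goes in short steps, each a Python script; the robot and the scene stay as the last script left them, time stands still between calls to the robot, and variables do not carry over. Pictures are saved under pics/ and viewed, at most 10 in all, crops included, and the job is handed in when it is done.

```bash
mkdir -p pics
python3 - <<'E'
from bench import r, cams
import cv2, numpy as np
for n in ("scene","top"):
    p,d=cams.grab_frame(n); cv2.imwrite(f"pics/{n}0.png",p[:,:,::-1]); np.savez(f"{n}0.npz",p=p,d=d)
    m=cams.camera_model(n); print(n,{k:np.round(v,4).tolist() for k,v in m.items()})
print(r.current_clock(),r.current_q(),r.current_wrist_force())
E
```

```text
scene {'fx': 521.3568, 'fy': 521.3568, 'cx': 325.555, 'cy': 238.6164, 'k1': -0.0029, 'R': [[0.8052, -0.5928, -0.017], [-0.3954, -0.5153, -0.7604], [0.442, 0.6189, -0.6493]], 't': [-0.4565, 0.2691, 0.7588]}
top {'fx': 518.7972, 'fy': 518.7972, 'cx': 310.0414, 'cy': 240.4472, 'k1': -0.1229, 'R': [[-0.0079, -1.0, 0.0043], [-0.9865, 0.0071, -0.1638], [0.1637, -0.0055, -0.9865]], 't': [-0.0442, 0.5452, 0.9629]}
0.1 [ 1.49709972e+00  3.59332814e-01  1.11374843e-02 -3.21481564e-04
 -1.22411555e+00 -2.88077115e-01] [ 0.18984702 -0.31077004  0.10130402]
```

View pics/scene0.png

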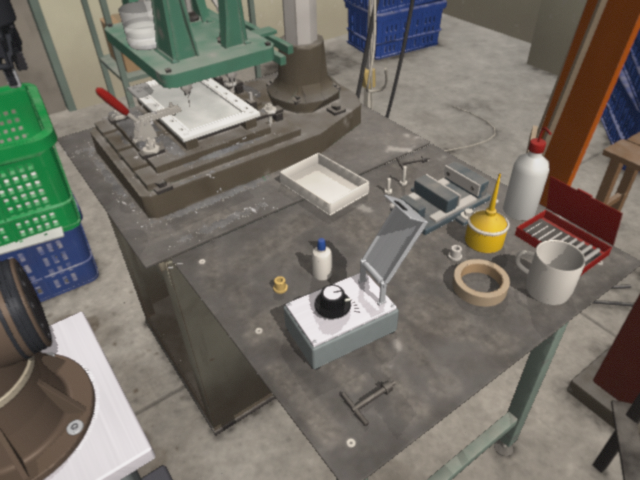

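View pics/top0.png

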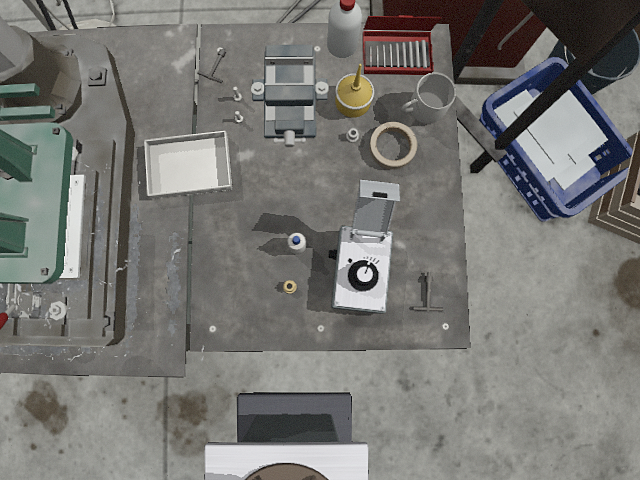

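The scene view shows the box at about (340,320), its knob at (333,298), and the flap leaning back at (395,240). In the top view the knob is at (364,272), the flap lip at (380,188), the bottle at (297,241), the bush at (290,287) and the key at (427,293). Next I'll measure the panel rectangle, the knob disc and the flap.

```bash
cat > h.py <<'E'
import numpy as np, cv2
from bench import r, cams, kinematics, move_gripper
def cloud(n,d):
    m=cams.camera_model(n); K=np.array([[m['fx'],0,m['cx']],[0,m['fy'],m['cy']],[0,0,1]])
    v,u=np.mgrid[0:480,0:640]; px=np.stack([u,v],-1).reshape(-1,1,2).astype(np.float64)
    s=cv2.undistortPoints(px,K,np.array([m['k1'],0,0,0.]))[:,0]
    c=np.c_[s,np.ones(len(s))]*d.reshape(-1,1)
    return ((c-np.array(m['t']))@np.array(m['R'])).reshape(480,640,3)   # R^T(c-t)
def proj(n,X):
    m=cams.camera_model(n); K=np.array([[m['fx'],0,m['cx']],[0,m['fy'],m['cy']],[0,0,1]])
    return cv2.projectPoints(np.atleast_2d(X).astype(float),cv2.Rodrigues(np.array(m['R']))[0],np.array(m['t'],float),K,np.array([m['k1'],0,0,0.]))[0][:,0]
E
python3 - <<'E'
from h import *
a=np.load("top0.npz"); X=cloud("top",a['d']); P=a['p']
v,u=np.mgrid[0:480,0:640]
roi=(u>325)&(u<400)&(v>215)&(v<318)
tab=(u>340)&(u<400)&(v>322)&(v<340); print("table z",np.median(X[tab][:,2]))
pan=roi&(abs(X[...,2]-.06)<.008); print("panel z",np.median(X[pan][:,2]),pan.sum())
rect=cv2.minAreaRect((X[pan][:,:2]*1000).astype(np.float32)); print(rect, cv2.boxPoints(rect).round(1).tolist())
k=roi&(X[...,2]>.09)&(X[...,2]<.105)&(v>250)&(v<290); print("disc",np.median(X[k],0),k.sum(), (X[k].min(0)+X[k].max(0))/2, X[k].max(0)-X[k].min(0))
f=(u>345)&(u<405)&(v>175)&(v<245)&(X[...,2]>.1)
print("flap",f.sum()); 
for vv in range(178,244,4):
    q=f[vv]; 
    if q.any(): print(vv, X[vv][q].mean(0).round(4), u[vv][q].min(),u[vv][q].max())
# bystanders
for n,(u0,u1,v0,v1) in dict(bottle=(280,312,225,256),bush=(278,302,276,298),key=(408,448,268,315)).items():
    q=(u>u0)&(u<u1)&(v>v0)&(v<v1)&(X[...,2]>.008); print(n,X[q].min(0).round(3),X[q].max(0).round(3),np.median(X[q],0).round(3))
c=P[165:325,320:410]; c=cv2.resize(c,None,fx=3.7,fy=3.7,interpolation=cv2.INTER_CUBIC)
s=np.load("scene0.npz")['p'][190:370,270:420]; s=cv2.resize(s,(493,592),interpolation=cv2.INTER_CUBIC)
cv2.imwrite("pics/c1.png",np.hstack([c,np.resize(0,(592,0,3)).astype(np.uint8)])[:,:,::-1])
cc=np.zeros((592,800,3),np.uint8); cc[:c.shape[0],:c.shape[1]]=c; cc[:,c.shape[1]:c.shape[1]+460]=s[:,:460]
cv2.imwrite("pics/c1.png",cc[:,:,::-1])
E
```

```text
table z -3.933540613353698e-05
panel z 0.059571765126582715 3179
((488.17138671875, -148.1822052001953), (103.03804016113281, 159.08108520507812), 82.36738586425781) [[402.5, -188.6999969482422], [560.2000122070312, -209.8000030517578], [573.7999877929688, -107.69999694824219], [416.20001220703125, -86.5999984741211]]
disc [ 0.47344023 -0.14578463  0.09709265] 355 [ 0.47358679 -0.14571368  0.09647952] [0.03767308 0.0390832  0.0113957 ]
flap 2144
182 [ 0.6171 -0.1519  0.2028] 359 385
186 [ 0.6089 -0.162   0.2072] 359 398
190 [ 0.6006 -0.1601  0.2127] 358 398
194 [ 0.5874 -0.1556  0.2374] 357 399
198 [ 0.5839 -0.158   0.2249] 357 399
202 [ 0.5917 -0.1608  0.1654] 356 394
206 [ 0.5865 -0.1599  0.1573] 355 393
210 [ 0.5812 -0.1591  0.1489] 354 392
214 [ 0.5756 -0.1589  0.1416] 354 391
218 [ 0.5702 -0.158   0.133 ] 353 390
222 [ 0.5645 -0.1579  0.1251] 353 389
226 [ 0.5589 -0.1579  0.1162] 353 388
230 [ 0.5529 -0.1559  0.1086] 351 387
234 [ 0.5409 -0.1552  0.1344] 353 391
238 [ 0.3799 -0.0428  1.0394] 402 402
bottle [ 0.38  -0.043  0.008] [ 0.559 -0.006  1.039] [ 0.537 -0.023  0.057]
bush [ 0.38  -0.043  0.009] [4.680e-01 1.000e-03 1.039e+00] [ 0.458 -0.008  0.022]
key [ 0.38  -0.311  0.008] [ 0.485 -0.043  1.039] [ 0.447 -0.283  0.011]
```

View pics/c1.png

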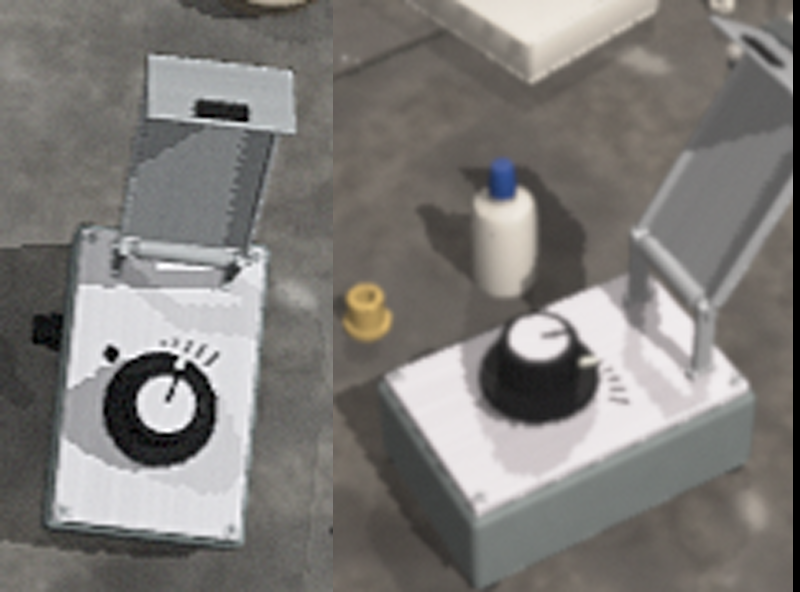

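The panel rectangle and the disc agree on the knob: (0.4734, -0.146), with the box yawed -7.6°. The mark sits about 14° to the -y side of box x, so the knob is at about 1.03 rad. The flap is at about 2.17 rad. Before moving, I'll check the heights along the sweep and the joint solutions.

```bash
cat >> h.py <<'E'
yaw=np.deg2rad(-7.63); bx=np.array([np.cos(yaw),np.sin(yaw),0]); by=np.array([-np.sin(yaw),np.cos(yaw),0]); ez=np.array([0,0,1.])
K0=np.array([.4734,-.146,0]); H=K0+.075*bx+.104*ez
def down(phi):   # tool z down, closing axis y at world angle phi
    y=np.array([np.cos(phi),np.sin(phi),0]); z=-ez; return np.c_[np.cross(y,z),y,z]
E
python3 - <<'E'
from h import *
for n in ("top","scene"):
    X=cloud(n,np.load(n+"0.npz")['d']).reshape(-1,3); X=X[(X[:,2]>.02)&(X[:,2]<1)]
    rad=np.hypot(X[:,0],X[:,1]); az=np.rad2deg(np.arctan2(X[:,1],X[:,0]))
    for lo in range(-20,90,10):
        s=[]
        for r0 in np.arange(.3,.85,.1):
            q=(az>=lo)&(az<lo+10)&(rad>=r0)&(rad<r0+.1); s.append(round(float(X[q,2].max()),2) if q.sum()>3 else None)
        print(n,lo,s)
print(r.current_orientation().round(3).tolist() if hasattr(r.current_orientation(),'round') else r.current_orientation())
for d in range(-180,180,30):
    q=kinematics.ik(K0+[0,0,.30],down(np.deg2rad(d))); print(d,None if q is None else np.round(q,2))
for nm,P in dict(up=K0+.075*bx+.46*ez,over=H+.11*bx+[0,0,.36-.0],back=H+.11*bx+[0,0,.063+.173]).items():
    for d in (82.4,-97.6):
        q=kinematics.ik(P,down(np.deg2rad(d))); print(nm,P.round(3),d,None if q is None else np.round(q,2))
E
```

```text
top -20 [None, 0.1, 0.16, 0.23, 0.03, 0.09]
top -10 [None, 0.03, 0.09, None, 0.06, 0.16]
top 0 [None, 0.02, None, 0.04, 0.06, 0.07]
top 10 [None, None, None, 0.04, 0.04, 0.04]
top 20 [None, None, None, 0.3, 0.3, 0.29]
top 30 [None, None, 0.3, 0.37, 0.39, 0.29]
top 40 [None, 0.08, 0.3, 0.31, 0.11, None]
top 50 [None, None, 0.08, 0.21, None, None]
top 60 [None, None, None, None, None, None]
top 70 [None, None, None, None, None, None]
top 80 [None, None, None, None, None, None]
scene -20 [None, 0.1, 0.16, 0.23, 0.03, 0.1]
scene -10 [None, 0.03, 0.09, None, 0.06, 0.16]
scene 0 [None, None, None, 0.04, 0.06, 0.07]
scene 10 [None, None, None, 0.04, 0.04, 0.04]
scene 20 [None, None, None, 0.3, 0.3, 0.25]
scene 30 [None, None, 0.3, 0.41, 0.39, 0.3]
scene 40 [None, 0.08, 0.3, 0.4, 0.37, 0.34]
scene 50 [None, None, 0.25, 0.3, 0.37, 0.34]
scene 60 [None, None, 0.32, 0.41, 0.34, None]
scene 70 [None, None, None, 0.3, 0.27, None]
scene 80 [None, None, None, None, None, None]
[[0.935, -0.354, -0.0], [-0.354, -0.935, -0.001], [0.0, 0.002, -1.0]]
-180 [ 0.1   0.16 -0.52  0.   -0.89 -0.1 ]
-150 [ 0.1   0.16 -0.52  0.   -0.89  0.43]
-120 [ 0.1   0.16 -0.52  0.   -0.89  0.95]
-90 [ 0.1   0.16 -0.52  0.   -0.89  1.47]
-60 [ 0.1   0.16 -0.52  0.   -0.89  2.  ]
-30 [ 0.1   0.16 -0.52  0.   -0.89  2.52]
0 None
30 [ 0.1   0.16 -0.52  0.   -0.89 -2.72]
60 [ 0.1   0.16 -0.52  0.   -0.89 -2.19]
90 [ 0.1   0.16 -0.52  0.   -0.89 -1.67]
120 [ 0.1   0.16 -0.52  0.   -0.89 -1.15]
150 [ 0.1   0.16 -0.52  0.   -0.89 -0.62]
up [ 0.548 -0.156  0.46 ] 82.4 [ 0.07  0.15 -0.14  0.   -1.28 -1.77]
up [ 0.548 -0.156  0.46 ] -97.6 [ 0.07  0.15 -0.14  0.   -1.28  1.37]
over [ 0.657 -0.171  0.464] 82.4 [ 0.03  0.34  0.11  0.   -1.35 -1.74]
over [ 0.657 -0.171  0.464] -97.6 [ 0.03  0.34  0.11  0.   -1.35  1.41]
back [ 0.657 -0.171  0.34 ] 82.4 [ 0.03  0.41 -0.07  0.   -1.1  -1.74]
back [ 0.657 -0.171  0.34 ] -97.6 [ 0.03  0.41 -0.07  0.   -1.1   1.41]
```

Run:
```python
from h import *
R0=down(np.deg2rad(-150))
b=np.arctan2(.631,.239)
P1=np.array([.43*np.cos(b),.43*np.sin(b),.50])
q1=np.array(kinematics.ik(P1,np.array(r.current_orientation()))); print(q1.round(2))
r.move_linear(P1,rate=.25); print(r.current_clock())
qk=np.array(kinematics.ik(K0+[0,0,.34],R0)); print(qk.round(2))
q=np.array(r.current_q()); q2=q.copy(); q2[0]=qk[0]; q2[5]=qk[5]
r.move_joints(q2); print(r.current_clock(),r.current_eef_pos())
move_gripper(.050); 
r.movep(K0+[0,0,.30],R0); print(r.current_clock(),r.current_eef_pos(),r.current_wrist_force(),r.current_gripper_width())
for n,(a,b2,c,d) in dict(top=(165,325,320,410),scene=(190,370,270,420)).items():
    p,_=cams.grab_frame(n)
    if n=="top": t=cv2.resize(p[165:325,310:420],None,fx=3.5,fy=3.5)
    else: s=cv2.resize(p[180:370,260:430],None,fx=2.4,fy=2.94)
s=s[:t.shape[0]]; t=t[:s.shape[0]]
cv2.imwrite("pics/c2.png",np.hstack([t,s])[:,:,::-1])
```

```text
[ 1.67 -0.11 -0.32 -0.   -1.36 -0.46]
1.3
[ 0.1   0.12 -0.47  0.   -0.98  0.43]
3.4833 [ 0.4026987  -0.15250429  0.49937164]
4.7833 [ 0.47387936 -0.14606633  0.30098272] [-0.53825624 -0.22686996  0.74802682] 0.050111187233922584
```

View pics/c2.png

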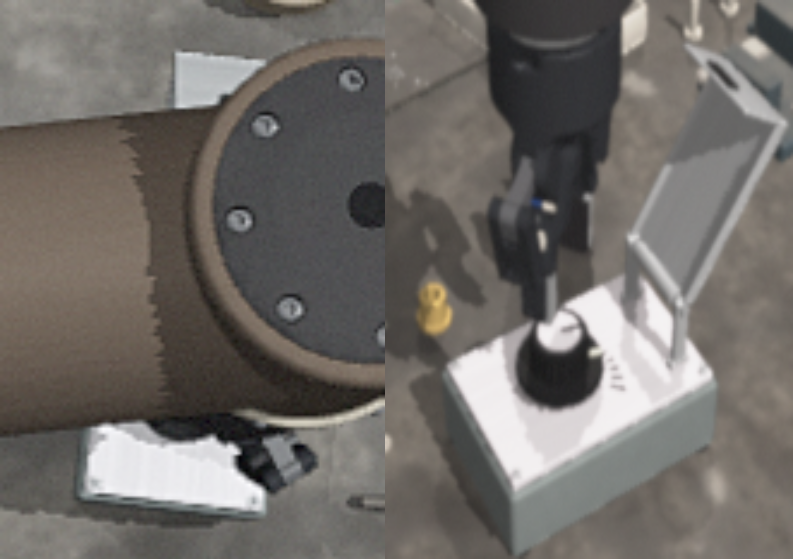

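The arm is over the knob with the fingers open just above it, and the flap is unmoved. Next I'll descend until the fingertips touch the skirt, back off, and grip.

Run:
```python
from h import *
f=lambda:np.round(r.current_wrist_force(),2)
print(f())
r.move_linear(K0+[0,0,.262],rate=.08)
hit=r.move_linear(K0+[0,0,.230],rate=.03,max_force=2.5)
p=np.array(r.current_eef_pos()); print(hit,p.round(4),f(),r.current_clock())
r.move_linear(K0+[0,0,p[2]+.004],rate=.05); print(r.current_eef_pos(),f())
move_gripper(.030,grip_force=40)
print(r.current_gripper_width(),r.current_grip_force(),f(),np.round(r.current_wrist_torque(),2),r.current_clock())
```

```text
[-0.44  0.87 -0.2 ]
True [ 0.4734 -0.146   0.2429] [0.06 1.37 3.54] 6.1833
[ 0.47323898 -0.14600897  0.24702318] [-0.12 -0.78  0.19]
0.0367853714739902 40.318055748939514 [-3.31 -2.21  3.48] [-1.04  1.24  0.01] 6.6917
```

Run:
```python
from h import *
f=lambda:np.round(r.current_wrist_force(),2)
hit=r.move_linear(K0+[0,0,.2375],rate=.02,max_force=14)
print(hit,np.round(r.current_eef_pos(),4),f(),r.current_clock(),r.current_gripper_width())
s,d=[cams.grab_frame("scene")[0],0]
cv2.imwrite("pics/c3.png",cv2.resize(s[250:350,270:410],None,fx=4,fy=4)[:,:,::-1])
```

```text
True [ 0.4726 -0.1463  0.2396] [-3.11  0.65  9.55] 7.125 0.036519813758785324
```

View pics/c3.png

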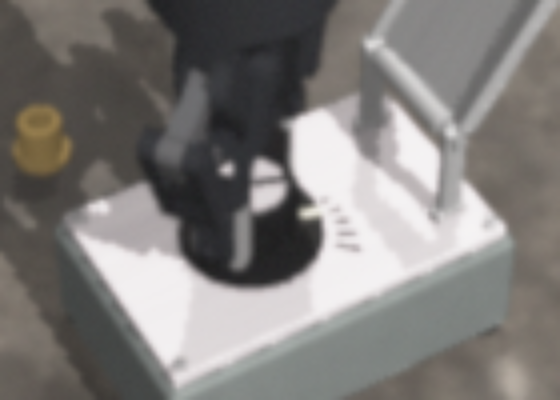

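The knob is pressed about 7.4 mm at 9.5 N, the skirt has sunk, and the mark is still among the speed ticks. Now I'll turn joint 6 anticlockwise in steps, watching the moment about z for the end stop.

Run:
```python
from h import *
f=lambda:np.round(r.current_wrist_force(),2)
q0=np.array(r.current_q()); 
def go(a):
    q=q0.copy(); q[5]+=a; r.move_joints(q); t=np.array(r.current_wrist_torque())
    print(round(a,3),round(r.current_q()[5]-q0[5],3),f(),t.round(3),round(r.current_eef_pos()[2],4),round(r.current_clock(),2)); return t[2]
t0=np.array(r.current_wrist_torque())[2]; print(t0)
for a in (.3,.6,.85,.93,.98,1.02,1.05,1.08,1.11,1.14,1.17,1.20):
    if abs(go(a)-t0)>.25: break
s=cams.grab_frame("scene")[0]
cv2.imwrite("pics/c4.png",cv2.resize(s[250:350,270:410],None,fx=4,fy=4)[:,:,::-1])
```

```text
0.023857659902280243
0.3 0.301 [-5.11 -2.55  8.17] [-0.948  1.68   0.004] 0.24 7.57
0.6 0.601 [-5.29 -7.09  8.15] [-2.436  1.978 -0.034] 0.2399 7.96
0.85 0.851 [ -5.68 -11.07   7.91] [-4.068  2.081  0.037] 0.2399 8.31
0.93 0.931 [ -5.9  -12.23   8.04] [-4.631  2.135 -0.049] 0.2399 8.56
0.98 0.98 [ -5.78 -12.04   7.4 ] [-4.921  2.128  0.01 ] 0.2399 8.81
1.02 1.02 [ -6.81 -14.45   9.04] [-5.214  2.151  0.028] 0.2399 9.06
1.05 1.05 [ -6.44 -14.44   7.55] [-5.444  2.087 -0.046] 0.24 9.31
1.08 1.08 [ -4.88 -16.1    8.14] [-5.659e+00  2.108e+00  1.000e-03] 0.2399 9.56
1.11 1.11 [ -5.1  -15.48   7.63] [-5.842  2.105 -0.431] 0.24 9.81
```

View pics/c4.png

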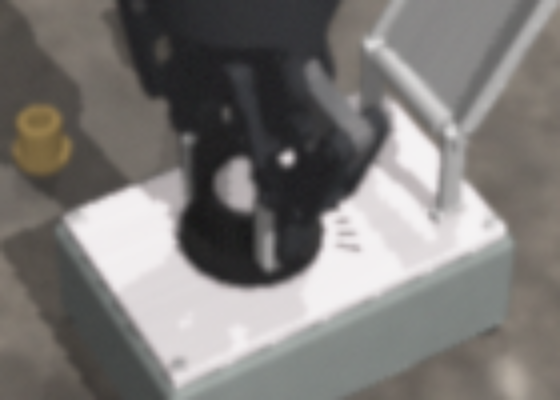

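The end stop shows at a 1.11 rad turn, where the moment jumps to 0.43 N m. I'll ease back a little, let the knob rise in the grip, then release and look.

Run:
```python
from h import *
f=lambda:np.round(r.current_wrist_force(),2)
q=np.array(r.current_q()); q[5]-=.015; r.move_joints(q)
p=np.array(r.current_eef_pos()); print(p,f())
r.move_linear(p+[-.0003,-.0012,0],rate=.02); print(f(),np.round(r.current_wrist_torque(),2))
p=np.array(r.current_eef_pos())
r.move_linear(p+[0,0,.0072],rate=.03); print(f(),np.round(r.current_wrist_torque(),2))
move_gripper(.055); print(r.current_gripper_width(),f())
p=np.array(r.current_eef_pos()); r.move_linear(p+[0,0,.09],rate=.2)
print(r.current_clock(),f())
P=cams.grab_frame("scene")[0]
cv2.imwrite("pics/c5.png",cv2.resize(P[250:350,270:410],None,fx=5,fy=5,interpolation=cv2.INTER_CUBIC)[:,:,::-1])
```

```text
[ 0.47136319 -0.14840725  0.24044825] [-2.79 -2.38  7.54]
[-3.79  6.36  6.83] [ 2.68  1.18 -0.16]
[ 0.8   3.48 -1.89] [ 1.44  0.01 -0.08]
0.0550346126310365 [ 0.04  0.06 -0.16]
11.675 [-0.65 -0.17 -1.28]
```

View pics/c5.png

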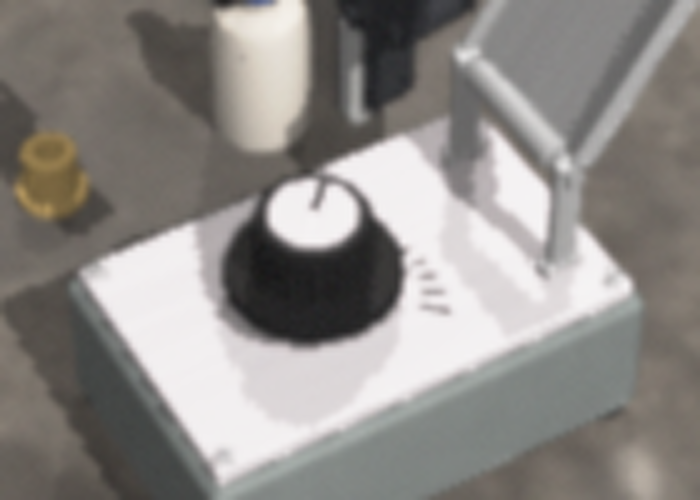

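The knob is up and the mark points away from the ticks, running from (316,210) to (325,180) in the crop. I'll compare that with the projected OFF direction and check the disc height before moving to the flap.

Run:
```python
from h import *
P,d=cams.grab_frame("scene"); X=cloud("scene",d)
v,u=np.mgrid[0:480,0:640]
k=(u>318)&(u<346)&(v>282)&(v<302)&(X[...,2]>.09)&(X[...,2]<.11)&(P.min(2)>150)
c=np.median(X[k],0); print("disc",c,k.sum(), [ (X[k].min(0)+X[k].max(0))/2])
a=np.load("scene0.npz"); X0=cloud("scene",a['d']); k0=(u>318)&(u<346)&(v>282)&(v<306)&(X0[...,2]>.09)&(X0[...,2]<.11)&(a['p'].min(2)>150); print("before",np.median(X0[k0],0))
# dark mark on disc: pixels in disc hull but dark
C=np.array([c[0],c[1]]); cen=((X[k].min(0)+X[k].max(0))/2)[:2]
m=(np.hypot(X[...,0]-cen[0],X[...,1]-cen[1])<.0145)&(abs(X[...,2]-.097)<.006)&(P.max(2)<120)
D=X[m][:,:2]-cen; print(m.sum(), "mark dir deg from box x:",np.rad2deg(np.arctan2(*D.mean(0)[::-1])-yaw), D.mean(0))
for ang in (0,45): print(ang,(proj("scene",[K0+.097*ez,K0+.097*ez+.015*(np.cos(np.deg2rad(ang))*bx+np.sin(np.deg2rad(ang))*by)])-[270,250])*5)
# flap fit: angle from inner face points
L=(X-H)@np.c_[bx,by,ez]; q=(abs(L[...,1])<.025)&(L[...,0]>.005)&(L[...,0]<.06)&(L[...,2]>.01)&(L[...,2]<.12)
g=np.polyfit(L[q][:,2],L[q][:,0],1); print("flap",q.sum(),np.pi/2+np.arctan(g[0]),g)
print(r.current_eef_pos(), kinematics.ik(H+.115*bx+[0,0,.345],down(yaw-np.pi/2)))
```

```text
disc [ 0.47206336 -0.14878474  0.09948116] 204 [array([ 0.47535915, -0.14822906,  0.09923794])]
before [ 0.47240001 -0.14844483  0.09953413]
5 mark dir deg from box x: -36.21022993732253 [ 0.00959357 -0.00921284]
0 [[308.31219869 209.9125561 ]
 [349.91792547 192.74978706]]
45 [[308.31219869 209.9125561 ]
 [321.17339317 176.69488731]]
flap 1545 2.0455561587314093 [0.51396846 0.00766146]
[ 0.47093529 -0.14906482  0.33741316] [ 0.03122099  0.3510675   0.10082347  0.         -1.32055229  1.40640672]
```

The disc height is the same as before (0.0995, so the knob is fully up), and the mark lies along the projected OFF direction. Next I'll shut the gripper, go over and behind the flap, and push it round its arc.

Run:
```python
from h import *
f=lambda:np.round(r.current_wrist_force(),1)
R=down(yaw-np.pi/2); T=.173
p=np.array(r.current_eef_pos())
r.move_linear([p[0],p[1],.46],rate=.25,rot=R); move_gripper(0.0)
r.move_linear(H+.115*bx+[0,0,.356],rate=.25); print(r.current_clock(),f())
r.move_linear(H+.115*bx+[0,0,.068+T],rate=.2); print(r.current_clock(),f())
hx=.011
stop=r.move_linear(H+(.0055+hx)*bx+[0,0,.068+T],rate=.08,max_force=25); print(stop,r.current_eef_pos(),r.current_clock(),f())
if not stop:
  for th in (1.3,1.05,.8,.6,.4):
    rho=.070+.028*(1.57-th)/1.57
    t=H+(-rho*np.cos(th)+.0055*np.sin(th)+hx)*bx+[0,0,rho*np.sin(th)+.0055*np.cos(th)+T]
    stop=r.move_linear(t,rate=.08,max_force=25); print(th,stop,np.round(r.current_eef_pos(),4),round(r.current_clock(),2),f())
    if stop: break
s=cams.grab_frame("scene")[0]
cv2.imwrite("pics/c6.png",cv2.resize(s[180:370,260:430],None,fx=3,fy=3)[:,:,::-1])
```

```text
13.8917 [-0.1 -0.5  0.9]
14.6167 [0.  0.2 0.3]
True [ 0.5999867  -0.16298597  0.35102768] 15.4333 [ 0.7 -0.5  3.3]
```

View pics/c6.png

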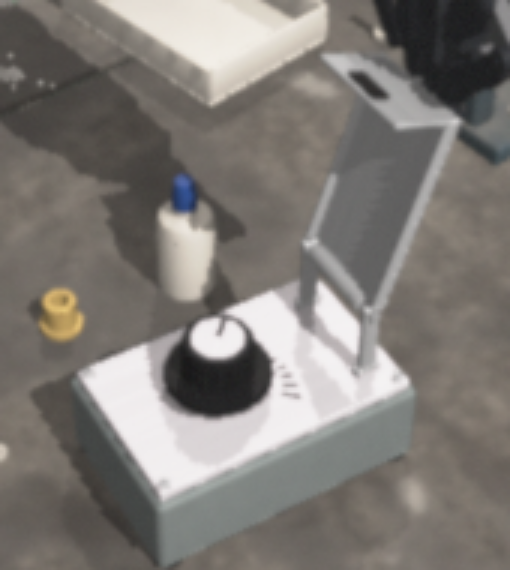

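The flap went to about 1.88 rad, then the rising edge caught under something on the finger about 45 mm above the tip and lifted the tool 6 mm. I'll back off, raise the tip so that only about 20 mm of finger stands below the edge, and push again.

Run:
```python
from h import *
f=lambda:np.round(r.current_wrist_force(),1)
T=.173; hx=.011
p=np.array(r.current_eef_pos()); r.move_linear(p+.012*bx,rate=.1); print(f())
zt=.094+T
r.move_linear(H+.070*bx+[0,0,zt],rate=.1); print(f(),r.current_eef_pos())
stop=False
for x in (.035,.0055):
  stop=r.move_linear(H+(x+hx)*bx+[0,0,zt],rate=.05,max_force=15); print(x,stop,np.round(r.current_eef_pos(),4),round(r.current_clock(),2),f())
  if stop: break
if not stop:
  for th in (1.3,1.05,.8,.6,.4):
    rho=.092+.008*(1.57-th)/1.57
    t=H+(-rho*np.cos(th)+.0055*np.sin(th)+hx)*bx+[0,0,rho*np.sin(th)+.0055*np.cos(th)+T]
    stop=r.move_linear(t,rate=.06,max_force=15); print(th,stop,np.round(r.current_eef_pos(),4),round(r.current_clock(),2),f())
    if stop: break
s=cams.grab_frame("scene")[0]
cv2.imwrite("pics/c7.png",cv2.resize(s[150:370,240:440],None,fx=2.5,fy=2.5)[:,:,::-1])
```

```text
[-0.7  0.1 -0. ]
[-0.1  0.4  0.2] [ 0.61703129 -0.16518351  0.37108002]
0.035 False [ 0.5931 -0.162   0.3711] 16.73 [ 0.3 -0.8 -0.6]
0.0055 False [ 0.564  -0.1581  0.371 ] 17.48 [ 0.5  0.  -0.8]
1.3 False [ 0.5389 -0.1548  0.3686] 18.05 [ 1.3 -1.1 -0. ]
1.05 False [ 0.5165 -0.1518  0.362 ] 18.59 [ 1.  -1.  -0.7]
0.8 False [ 0.4962 -0.149   0.3497] 19.14 [ 0.3 -0.3 -0.8]
0.6 False [ 0.4822 -0.1472  0.3361] 19.62 [ 0.4 -0.   1.2]
0.4 False [ 0.4711 -0.1457  0.32  ] 20.09 [-0.1  0.4  0.1]
```

View pics/c7.png

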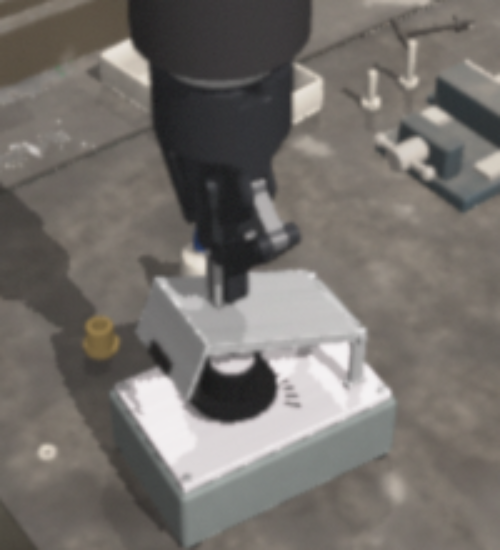

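The flap has swung over the knob and stands at about 0.3 to 0.4 rad. Now I'll press it down to the stop.

Run:
```python
from h import *
f=lambda:np.round(r.current_wrist_force(),1)
T=.173; hx=.011; rho=.1
for th in (.2,.06):
    t=H+(-rho*np.cos(th)+.0055*np.sin(th)+hx)*bx+[0,0,rho*np.sin(th)+.0055*np.cos(th)+T]
    s=r.move_linear(t,rate=.06,max_force=15); print(th,s,np.round(r.current_eef_pos(),4),f())
t=H+(-rho+hx)*bx+[0,0,-.006+T]
s=r.move_linear(t,rate=.03,max_force=15); print(s,np.round(r.current_eef_pos(),4),f(), "tip above hinge",r.current_eef_pos()[2]-T-H[2])
p=np.array(r.current_eef_pos()); r.pause(.2)
r.move_linear(p+[0,0,.12],rate=.2); r.move_linear([p[0]-.06,.02,.42],rate=.25)
r.pause(.3); print(r.current_clock(),f())
P,d=cams.grab_frame("scene"); X=cloud("scene",d); L=(X-H)@np.c_[bx,by,ez]
q=(abs(L[...,1])<.025)&(L[...,0]<-.02)&(L[...,0]>-.105)&(abs(L[...,2])<.03)
g=np.polyfit(L[q][:,0],L[q][:,2],1); print("flap",q.sum(),"theta",-np.arctan(g[0]),g)
cv2.imwrite("pics/c8.png",cv2.resize(P[200:440,240:440],None,fx=2.5,fy=2.5)[:,:,::-1])
```

```text
0.2 False [ 0.4624 -0.1445  0.302 ] [0.3 0.  0.1]
0.06 False [ 0.4598 -0.1442  0.288 ] [-0.5  0.1  0.9]
True [ 0.4602 -0.1441  0.2828] [-2.8  1.1 10.2] tip above hinge 0.005816049088061201
23.475 [-0.1  0.5  0. ]
flap 1420 theta -0.08366480944720077 [0.08386057 0.0091452 ]
```

View pics/c8.png

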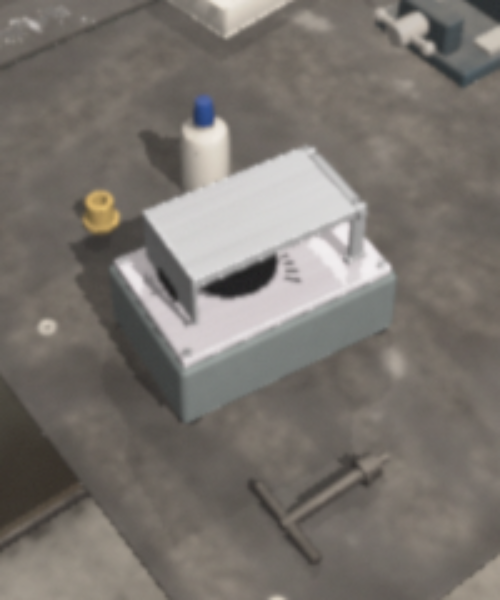

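Run:
```python
from h import *
a=np.load("scene0.npz")
P,d=cams.grab_frame("scene"); X=cloud("scene",d); L=(X-H)@np.c_[bx,by,ez]
for lo in np.arange(-.11,-.01,.02):
    q=(abs(L[...,1])<.025)&(L[...,0]>lo)&(L[...,0]<lo+.02)&(abs(L[...,2])<.03); print(round(lo,2),q.sum(),np.median(L[q][:,2]).round(4))
D=np.abs(P.astype(int)-a['p']).max(2)
for n,(u0,u1,v0,v1) in dict(bottle=(308,334,236,278),bush=(270,290,272,296),key=(335,400,375,428)).items(): print(n,np.median(D[v0:v1,u0:u1]),np.percentile(D[v0:v1,u0:u1],95))
```

```text
-0.11 342 0.0073
-0.09 369 0.0071
-0.07 349 0.0073
-0.05 286 0.0075
-0.03 276 0.0075
bottle 5.0 49.90000000000009
bush 4.0 35.0
key 4.0 15.0
```

The flap is level to within 0.3 mm along its length, so it is closed. The small things have not moved, and the arm is clear.

```bash
python3 -c "
from bench import r
print(r.current_clock(), r.close_job())"
```

```text
the job is handed in; nothing more can be done
23.575 None
```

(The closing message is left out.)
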